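Start the crumpet griddle with its key switch

ROBOT

A 7-joint arm with a two-finger parallel gripper is mounted at the origin on the work surface. World frame = base frame: x ahead of the robot, y to its left, z up, the work surface at z = 0. Lengths are in m, angles in rad, forces in N, time in s.
With the tool pointing down it reaches from about 0.425 to 0.875 m from the base axis. Payload 4.7 kg.
Tool frame: the origin (TCP) lies midway between the tips of the shut fingers; the grasp point (between the pads) lies 19 mm behind it; z points along the fingers, y is the line along which they close (so a half turn about z gives the same grasp; the last joint's range is limited). The gripper opens to 87 mm and grips with 3 to 60 N. Pads are 19 mm wide; open, the fingers measure 117 mm over their backs; the gripper's body (75 mm by 190 mm) begins 51 mm behind the grasp point.
Start: joints at [1.137, 0.321, -0.07, 1.45, 0.023, 1.371, -0.057], TCP at [0.281, -0.586, 0.223] pointing down, gripper open.
Joint ranges: [-2.86, 2.86], [-0.3, 2.09], [-1.38, 1.24], [0.06, 2.45], [-1.56, 4.7], [0.09, 2.05], [-2.69, 2.69]. Speed limits (rad/s): [2.57, 2.57, 3.14, 3.14, 3.14, 3.14, 3.14].

INTERFACE

Orientations are given as a unit quaternion [x, y, z, w].
In Python, from workcell import state, camera, calibration, close_job, find_in gives the robot as it stands.
- The arm moves only by the tool arm_command, never from a script. Its argument "moves" is a list of rows, each a list of 3 entries, a list of its own where there are three numbers: the opening, from 0 (shut) to 1 (fully open), then the shift along the tool's x, y, z in m, then the turn, a rotation vector about the tool's x, y, z in degrees. A call has 1 to 20 rows; each row shifts and turns the commanded pose from where the row before left it, along the tool's axes as they then stand; what a row does not reach is not made up. A row lasts 1/8 s, in which the tool goes at most 62.5 mm and 10.7 degrees, less where a joint would pass 70% of its speed; a pose out of reach is approached as far as the arm can. A call is refused whole if a number of a shift passes 0.0625 or a number of a turn 10.7, either way. A call with a gripper value outside its range is refused whole. The fingers move at their own pace and stop on an object; the grip force is fixed at half the most. Time passes only in rows, so rows that do not move let the fingers close. It gives the time, the measured TCP pose, the force, the opening and the grip force at its end, in the units of the state.
- state(): the state, without advancing time (a new reading comes with each control period).
- camera(name): name is "scene" or "top" or "wrist"; returns the picture (420x560x3 uint8, red, green, blue); there is no depth.
- calibration(name): a dict with "mtx" (3x3 intrinsics, pixels), "D" ([k1, k2, p1, p2, k3] as OpenCV has them; the pictures are not rectified), "R" (3x3) and "t" (3): a world point X has camera coordinates R X + t. Camera axes: x right, y down, z forward; pixel columns grow to the right and rows downward; lengths in m; the calibration is good to about 2 mm. A picture is of the moment at which its call begins: read the wrist's pose just before it. calibration takes no time and is no camera call; for the wrist camera it gives the pose at the moment of the call.
- close_job(): hands the job in; it is judged then, once.
Trained networks look in the newest picture that a camera, given by its name, has taken for a name from the list of things; names that differ only in an ending like _2 or _b are one class to them, and where a whole thing is asked for, a point or a joint stands for the part that bears it (a point fixed in the world has none). Each returns a list of dicts, best first, with "conf" (0 to 1); they miss things now and then, are a little off and sometimes report something else, mostly with a low value. They report only what shows in the picture. A call takes as long as a camera call.
- find_in(camera, query): "rect" ([left, top, width, height] in pixels, round what is visible of it).
The state is a dict: "clock": time; "joint_positions": joint angles; "dq": joint speeds; "joint_torque": joint torques, N m; "position": TCP position; "tool_rot": TCP orientation; "ft_force": force on the tool from outside, world axes, zero at the start; "ft_torque": the same for the moment, N m; "gripper_width": finger opening in m; "grip_force": force on a finger pad.
Only numpy, scipy, OpenCV 4.12 (cv2) and the standard library are available. Lean on these libraries where they do the work, as an engineer would, in place of code of your own. Each camera call takes 0.05 s, during which the arm holds its last target. There are 200 camera calls.

TASK

Start the crumpet griddle at its console: press the three black buttons fully down one at a time, letting each come up before the next, in order of size, the smallest first and the largest last. Then take the key from its stand, push it fully home in the key switch, rocking it a little if the pins stick, turn it a quarter turn clockwise to the stop and finish holding it there in the gripper against the return spring. Leave the rings, crumpets, jar and utensils where they are.

Things in the scene. Friction and masses are not known exactly. Their poses are not given: they have to be found in the camera images.
- btn_small_top (a point): black round push button with a flat top 16 mm across, in a dark round housing 32 mm across that stands 12 mm above the console. This point is the centre of the button's top, 18 mm above the console; the button moves straight down. The three stand in one row, 55 to 60 mm apart, in any order.
- btn_mid_top (a point): black round push button with a flat top 24 mm across, in a dark round housing 40 mm across that stands 12 mm above the console. This point is the centre of the button's top, 18 mm above the console; the button moves straight down.
- btn_big_top (a point): black round push button with a flat top 34 mm across, in a dark round housing 50 mm across that stands 12 mm above the console. This point is the centre of the button's top, 18 mm above the console; the button moves straight down.
- btn_small (a joint): travel of the smallest button: 0 is up, 0.006 m fully down (flush with its housing); spring-loaded, 1.5 N to start and 5 N fully down; it counts as pressed beyond 4 mm and comes up when released
- btn_mid (a joint): travel of the middle-sized button: 0 is up, 0.006 m fully down (flush with its housing); spring-loaded, 1.5 N to start and 5 N fully down; it counts as pressed beyond 4 mm and comes up when released
- btn_big (a joint): travel of the largest button: 0 is up, 0.006 m fully down (flush with its housing); spring-loaded, 1.5 N to start and 5 N fully down; it counts as pressed beyond 4 mm and comes up when released
- console: fixed metal console box, 140 mm (x) by 320 mm (y) by 45 mm high, flat top; origin at the centre of its underside. The buttons stand along its y axis at y = 0 to +115 mm, the key switch at y = -110 mm.
- lock_mouth (a point): key switch: a square steel plug (30 mm) in a dark collar 55 mm across, 26 mm above the console's top. This point is the centre of the slot's mouth on the plug's flat top and turns with the plug. The slot is 16 mm along its x axis, 7 mm along its y, 25 mm deep, with a 2 mm chamfer all round; z up. At rest its x axis is parallel to the console's.
- lock_pins (a point): point on the slot's axis half-way between two round-nosed sticky pins, one from the +y side 9 mm and one from the -y side 16 mm below the mouth. Each must be pushed about 2 mm sideways at about 8 N. Pressing straight down takes up to about 18 N; rocking the key 1 to 2 mm to and fro along the slot's y axis while pressing eases them.
- lock (a joint): turn of the key switch: 0 at rest, grows clockwise seen from above, stop at 1.57 rad. A return spring (0.024 N m at rest, 0.09 N m at the stop) and some friction (0.015 N m); it springs back when let go. The key has about 0.2 rad of play in the slot, so the hand turns some 1.5 to 1.75 rad.
- key_center (a point): the key, loose, about 50 g, standing upright with its blade in the stand. This point is the centre of its black flat head, a block 30 mm wide (x), 10 mm thick (y), 30 mm high (z up): grip it across the 10 mm. Below it a neck 9 mm thick, then a round collar 24 mm across whose underside lies 29 mm below this point and rests on the slot's mouth when the key is home.
- key_tip (a point): lower end of the key's steel blade, 51 mm below the centre of its head. The blade is 14 mm (x) by 5 mm (y) and 22 mm long below the collar; its lowest 4 mm are stepped down to 10 by 3 mm. The key is the same turned half round.
- stand_mouth (a point): fixed grey key stand, a block 60 by 60 by 32 mm with a slot like the lock's but 17 by 8 mm; this point is the centre of the slot's mouth on its top face, z up. Lift the key straight up by 25 mm to clear it.
- ring_a: empty steel crumpet ring, loose, 90 mm across, 32 mm high; origin at the centre of its underside; bystander
- ring_b: another empty steel crumpet ring, same size; bystander
- crumpet_a: steel ring 90 mm across and 32 mm high with a crumpet in it; bystander
- crumpet_b: another ring with a crumpet in it, same size; bystander
- jar: closed glass jar with a steel cap, 60 mm across, 75 mm high, origin under its foot; bystander on the side opposite to the key stand
- spatula: loose spatula lying flat; bystander
- brush: loose brush lying flat; bystander

How it is judged:
By the outcome, as a careful person would: the job done as asked, in the order asked, and still so for the second after the job is handed in, while the arm keeps its last pose, push and grip.
It also fails if it takes over 72 s, if anything falls off the work surface, if the arm or the gripper's body presses on something with over 40 N, if the wrist force passes 120 N, or if a joint passes its speed limit or range.

## Working session

There is one attempt and no reset: what is moved stays moved. The work goes in short steps, Python scripts to look and compute and a tool call to move; the robot and the scene stay as the last step left them, time stands still between calls to the robot, and variables do not carry over. Pictures are saved under pics/ and viewed, at most 10 in all, crops included, and the job is handed in when it is done.

Besides the shell and the picture viewer there is one more tool, called as name([rows], argument=value, ...), one row to a line, values as JSON. arm_command: Moves the arm, as the interface text tells. Its arguments: {"type":"object","properties":{"moves":{"type":"array","items":{"type":"array"}}},"required":["moves"]}

```bash
mkdir -p pics; ls; cat > h.py <<'E'
import numpy as np,cv2
from workcell import state,camera,calibration,close_job,find_in
def ray(c,px):
    M=np.array(c["mtx"]);D=np.array(c["D"]);R=np.array(c["R"]);t=np.array(c["t"])
    u=cv2.undistortPoints(np.array([[px]],float),M,D)[0,0]
    return -R.T@t, R.T@np.array([u[0],u[1],1.])
def onz(c,px,z):
    o,d=ray(c,px); return o+d*(z-o[2])/d[2]
def proj(c,X):
    R=np.array(c["R"]);r=cv2.Rodrigues(R)[0]
    return cv2.projectPoints(np.array(X,float).reshape(-1,1,3),r,np.array(c["t"],float),np.array(c["mtx"]),np.array(c["D"]))[0][:,0]
def save(n,im): cv2.imwrite("pics/"+n+".png",im[:,:,::-1])
E
python3 - <<'E'
from h import *
np.set_printoptions(precision=4,suppress=True)
s=state();print({k:np.round(v,4) for k,v in s.items()})
ims=[]
for n in("top","scene"):
    im=camera(n);save(n+"0",im);c=calibration(n)
    print(n,np.round(-np.array(c["R"]).T@np.array(c["t"]),3))
    for q in("btn_small_top","btn_mid_top","btn_big_top","console","lock_mouth","key_center","stand_mouth","jar"):
        print(q,[(np.round(d["rect"],1).tolist(),round(d["conf"],2)) for d in find_in(n,q)][:3])
E
```

```text
pics
{'clock': np.float64(0.0), 'joint_positions': array([ 1.1371,  0.3218, -0.0701,  1.4517,  0.0226,  1.3708, -0.0569]), 'dq': array([-0.0009,  0.0002, -0.0008, -0.0016, -0.0006,  0.0013, -0.0019]), 'joint_torque': array([ -0.0006, -49.1287,  -0.404 , -31.253 ,  -0.0638,   0.0438,
         0.0002]), 'position': array([ 0.2811, -0.5854,  0.2214]), 'tool_rot': array([ 0.975 ,  0.222 , -0.0003, -0.0009]), 'ft_force': array([ 0.8893,  0.5829, -0.6238]), 'ft_torque': array([-0.029 ,  0.0256,  0.0147]), 'grip_force': np.float64(0.0), 'gripper_width': np.float64(0.087)}
top [ 0.302 -0.007  1.384]
btn_small_top []
btn_mid_top []
btn_big_top [([268.7, 185.9, 12.7, 9.6], 0.43)]
console [([91.8, 178.1, 18.9, 93.2], 0.75), ([220.7, 162.1, 108.7, 59.9], 0.63)]
lock_mouth [([301.8, 182.8, 15.9, 10.8], 0.46)]
key_center [([159.7, 207.7, 13.2, 10.5], 0.47), ([385.4, 170.4, 29.8, 30.9], 0.36), ([124.6, 163.4, 29.6, 27.3], 0.24)]
stand_mouth [([156.1, 203.9, 21.2, 21.5], 0.74)]
jar [([357.2, 211.7, 19.2, 22.4], 0.85)]
scene [1.56  0.512 1.04 ]
btn_small_top []
btn_mid_top [([293.6, 206.9, 8.0, 7.0], 0.48)]
btn_big_top [([230.8, 190.2, 13.1, 8.4], 0.35)]
console [([214.3, 187.2, 122.5, 65.2], 0.73)]
lock_mouth [([230.5, 192.7, 13.8, 7.6], 0.48)]
key_center [([143.7, 174.0, 28.0, 27.0], 0.59), ([390.9, 224.1, 7.6, 13.9], 0.48)]
stand_mouth [([381.9, 229.9, 25.6, 27.0], 0.75)]
jar [([199.7, 155.6, 15.2, 29.5], 0.94), ([379.6, 228.8, 30.1, 30.4], 0.4)]
```

View pics/top0.png

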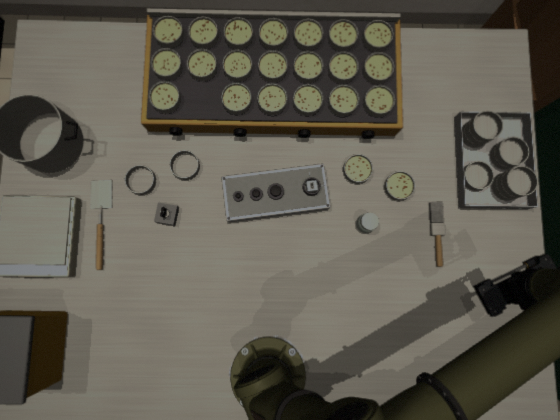

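View pics/scene0.png

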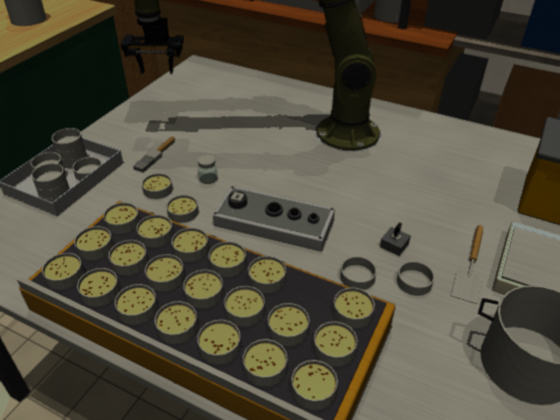

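The top picture shows the buttons left to right: small (238,196), mid (256,193) and big (276,191). The lock is at (312,186), the stand with the key at (166,213) and the jar at (368,223). The scene view agrees with this.

```bash
cat >> h.py <<'E'
from scipy.spatial.transform import Rotation as Ro
np.set_printoptions(precision=4,suppress=True)
def to(p,yaw,s=None):
    """tool-frame shift and tool-z turn to reach TCP p, tool down, tool y axis along world angle yaw (mod 180)"""
    s=s or state(); R=Ro.from_quat(s["tool_rot"])
    y=R.as_matrix()[:,1]; cur=np.arctan2(y[1],y[0])
    d=(yaw-cur+np.pi/2)%np.pi-np.pi/2
    print("shift tool mm",1000*R.as_matrix().T@(np.array(p)-s["position"]),"turn z deg",-np.degrees(d),"cur y ang",np.degrees(cur), "tilt z",R.as_matrix()[:,2],"j7",s["joint_positions"][6])
E
python3 - <<'E'
from h import *
c=calibration("top")
for n,p,z in(("small",(238,196),.063),("mid",(256,193),.063),("big",(276,191),.063),("lock",(312,186),.071),("stand",(166,213),.032),("jar",(368,223),.075)):
    print(n,onz(c,p,z))
for p in((222,177),(327,166),(329,209),(229,220)): print(onz(c,p,.045))
s=state();w=calibration("wrist");o=-np.array(w["R"]).T@np.array(w["t"])
Rt=Ro.from_quat(s["tool_rot"]).as_matrix()
print("cam in tool",Rt.T@(o-s["position"]),"\n",Rt.T@np.array(w["R"]).T, np.array(w["mtx"]))
to([.5,0,.25],np.radians(90+7))
E
```

```text
small [0.5264 0.0979 0.063 ]
mid [0.5366 0.044  0.063 ]
big [ 0.5438 -0.0162  0.063 ]
lock [ 0.5596 -0.1242  0.071 ]
stand [0.4751 0.3182 0.032 ]
jar [ 0.4502 -0.2902  0.075 ]
[0.5878 0.1501 0.045 ]
[ 0.6285 -0.1727  0.045 ]
[ 0.4943 -0.1786  0.045 ]
[0.4554 0.1243 0.045 ]
cam in tool [ 0.0773  0.0009 -0.1632] 
 [[ 0.0005 -0.9604 -0.2785]
 [ 1.      0.0007 -0.0006]
 [ 0.0008 -0.2785  0.9604]] [[307.5919   0.     279.738 ]
 [  0.     307.5919 205.0603]
 [  0.       0.       1.    ]]
shift tool mm [ 450.7441 -433.5134  -27.4659] turn z deg 18.66082007967462 cur y ang -64.33917992032536 tilt z [ 0.     -0.0001 -1.    ] j7 -0.05687530430642027
```

arm_command([
  [0,[0.02,-0.018,-0.002],[0,0,0]],
  [0,[0.0375,-0.0337,-0.002],[0,0,0]],
  [0,[0.0375,-0.0337,-0.002],[0,0,0]],
  [0,[0.0375,-0.0337,-0.002],[0,0,0]],
  [0,[0.0375,-0.0337,-0.002],[0,0,0]],
  [0,[0.0375,-0.0337,-0.002],[0,0,0]],
  [0,[0.0375,-0.0337,-0.002],[0,0,0]],
  [0,[0.0375,-0.0337,-0.002],[0,0,0]],
  [0,[0.0375,-0.0337,-0.002],[0,0,0]],
  [0,[0.0375,-0.0337,-0.002],[0,0,0]],
  [0,[0.0375,-0.0337,-0.002],[0,0,0]],
  [0,[0.0375,-0.0337,-0.002],[0,0,0]],
  [0,[0.0375,-0.0337,-0.002],[0,0,0]],
  [0,[0.02,-0.018,0],[0,0,9.0]],
  [0,[0,0,0],[0,0,9.0]],
  [0,[0,0,0],[0,0,0]],
  [0,[0,0,0],[0,0,0]],
])

```text
clock: 3.02
position: [0.5323, 0.0227, 0.2486]
tool_rot: [0.998, 0.068, 0.0, 0.0]
ft_force: [0.7, -0.2, -0.4]
gripper_width: 0.0006
grip_force: 0.0
```

```bash
python3 - <<'E'
from h import *
s=state();print(s["position"],s["tool_rot"],np.abs(s["dq"]).max())
c=calibration("wrist");im=camera("wrist");save("w0",im);import pickle;pickle.dump((s,c),open("w0.pkl","wb"))
for q,z in(("btn_small_top",.063),("btn_mid_top",.063),("btn_big_top",.063),("lock_mouth",.071),("console",.045),("key_center",.06),("stand_mouth",.032)):
    for d in find_in("wrist",q)[:3]:
        r=np.array(d["rect"]); print(q,r,round(d["conf"],2),onz(c,r[:2]+r[2:]/2,z))
E
```

```text
[0.5323 0.0227 0.2486] [0.9977 0.0676 0.     0.0002] 0.008939585599459055
btn_small_top [206.3 174.1  10.1  12.4] 0.44 [0.5278 0.1014 0.063 ]
btn_mid_top [251.  167.6  18.2  23.5] 0.72 [0.5365 0.0457 0.063 ]
btn_big_top [296.8 165.7  31.6  23.8] 0.75 [ 0.5467 -0.0139  0.063 ]
console [174.6 114.6 277.2 118.1] 0.92 [ 0.5483 -0.0163  0.045 ]
console [  7.5 185.5  47.1  29.8] 0.47 [0.4676 0.3276 0.045 ]
key_center [  8.7 185.5  43.1  28.5] 0.95 [0.4741 0.3164 0.06  ]
key_center [178.  113.9 273.3 117.8] 0.35 [ 0.552  -0.0158  0.06  ]
stand_mouth [ 20.6 162.9  64.7  58.2] 0.95 [0.4779 0.3085 0.032 ]
```

View pics/w0.png

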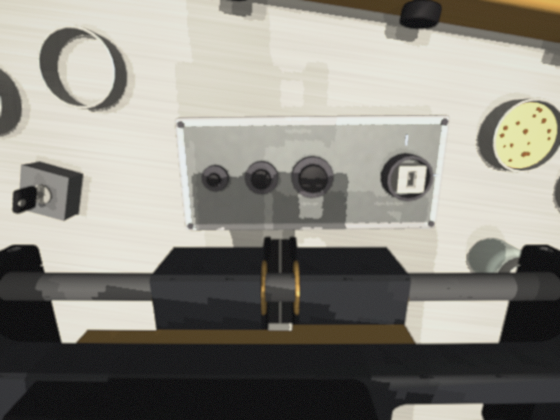

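The wrist picture shows small at (214,178), mid at (261,177) and big at (312,177). The lock plug is at (411,179) and the key head at (24,198) over the stand at (48,190).

```bash
python3 - <<'E'
from h import *
import pickle
s,c=pickle.load(open("w0.pkl","rb"))
P=[onz(c,p,.045) for p in((180,123),(447,120),(433,225),(190,227))]
print(np.array(P),np.mean(P,0))
for a,b in((1,0),(2,3)): v=P[b]-P[a];print(np.degrees(np.arctan2(v[1],v[0])),np.linalg.norm(v))
for n,p,z in(("small",(214.5,178.5),.063),("mid",(261,178),.063),("big",(313,177.5),.063),("lock",(411.5,179),.071)): print(n,onz(c,p,z))
to([.527,.1005,.08],np.radians(98.3))
E
```

```text
[[ 0.586   0.146   0.045 ]
 [ 0.6315 -0.1594  0.045 ]
 [ 0.504  -0.1782  0.045 ]
 [ 0.4596  0.1274  0.045 ]] [ 0.5453 -0.0161  0.045 ]
98.47181301370813 0.308749618149578
98.27637003444947 0.30880444475277613
small [0.5304 0.0979 0.063 ]
mid [0.5382 0.0449 0.063 ]
big [ 0.5469 -0.0144  0.063 ]
lock [ 0.5618 -0.1239  0.071 ]
shift tool mm [  4.9737 -77.4918 168.5573] turn z deg -0.6407722483745124 cur y ang -82.34077224837448 tilt z [ 0.     -0.0001 -1.    ] j7 -1.5739958894552688
```

arm_command([
  [0,[0.002,-0.025,0.03],[0,0,-0.6]],
  [0,[0.002,-0.025,0.04],[0,0,0]],
  [0,[0.002,-0.026,0.04],[0,0,0]],
  [0,[0.0005,0,0.035],[0,0,0]],
  [0,[0,0,0.024],[0,0,0]],
  [0,[0,0,0],[0,0,0]],
  [0,[0,0,0.008],[0,0,0]],
  [0,[0,0,0.005],[0,0,0]],
  [0,[0,0,0.0045],[0,0,0]],
  [0,[0,0,0.002],[0,0,0]],
  [0,[0,0,0],[0,0,0]],
  [0,[0,0,0],[0,0,0]],
])

```text
clock: 4.92
position: [0.529, 0.0993, 0.0614]
tool_rot: [0.997, 0.072, 0.001, 0.0]
ft_force: [-2.5, -0.6, 8.6]
gripper_width: 0.0005
grip_force: 4.0
```

arm_command([
  [0,[0,0,0.001],[0,0,0]],
  [0,[0,0,0],[0,0,0]],
  [0,[0,0,0],[0,0,0]],
])

```text
clock: 5.3
position: [0.5291, 0.0993, 0.0613]
tool_rot: [0.997, 0.072, 0.001, 0.001]
ft_force: [-3.8, -3.0, 14.4]
gripper_width: 0.0006
grip_force: 7.0
```

```bash
python3 - <<'E'
from h import *
im=camera("wrist");save("w1",cv2.resize(im[120:320,130:430],(750,500),interpolation=cv2.INTER_CUBIC))
s=state();print(s["position"],s["ft_force"],s["ft_torque"])
E
```

```text
[0.5291 0.0993 0.0613] [-3.95   -0.8751 14.9017] [-0.2942  0.9614 -0.0072]
```

View pics/w1.png

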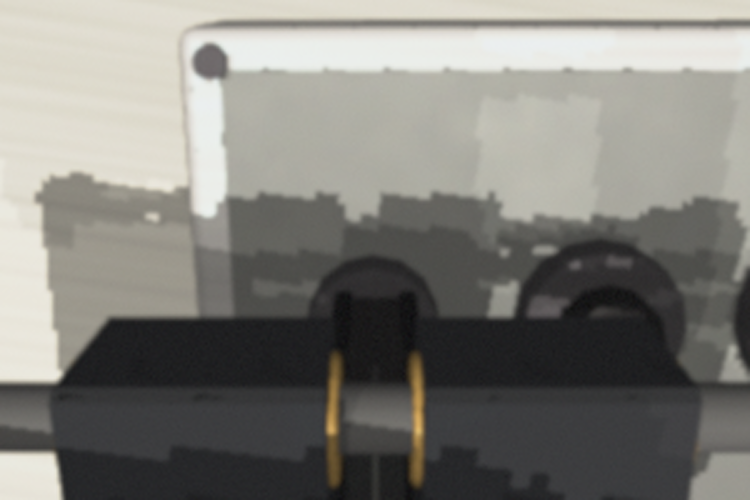

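The fingers sit centred on the small housing, whose arc shows at (375,290) in the crop. There is a hard stop at z = 0.0613, so I'll check how far the button travels on the way up.

arm_command([
  [0,[0,0,-0.0025],[0,0,0]],
  [0,[0,0,0],[0,0,0]],
  [0,[0,0,0],[0,0,0]],
])

```text
clock: 5.72
position: [0.529, 0.0993, 0.062]
tool_rot: [0.997, 0.072, 0.001, 0.0]
ft_force: [0.8, -0.6, 4.5]
gripper_width: 0.0003
grip_force: 2.3
```

arm_command([
  [0,[0,0,-0.002],[0,0,0]],
  [0,[0,0,0],[0,0,0]],
  [0,[0,0,0],[0,0,0]],
])

```text
clock: 6.1
position: [0.5288, 0.0993, 0.0637]
tool_rot: [0.997, 0.072, 0.001, -0.0]
ft_force: [2.7, -1.0, 3.7]
gripper_width: 0.0006
grip_force: 1.7
```

arm_command([
  [0,[0,0,-0.003],[0,0,0]],
  [0,[0,0,0],[0,0,0]],
  [0,[0,0,0],[0,0,0]],
])

```text
clock: 6.48
position: [0.5278, 0.0995, 0.0663]
tool_rot: [0.997, 0.072, -0.0, -0.0]
ft_force: [1.3, 0.2, 2.4]
gripper_width: -0.0
grip_force: 1.0
```

arm_command([
  [0,[0,0,-0.0134],[0,0,0]],
  [0,[0,0,0],[0,0,0]],
  [0,[0.0011,0.03,0],[0,0,0]],
  [0,[0,0.025,0],[0,0,0]],
  [0,[0,0,0],[0,0,0]],
  [0,[0,0,0.008],[0,0,0]],
  [0,[0,0,0.006],[0,0,0]],
  [0,[0,0,0.004],[0,0,0]],
  [0,[0,0,0.0022],[0,0,0]],
  [0,[0,0,0],[0,0,0]],
  [0,[0,0,0],[0,0,0]],
])

```text
clock: 7.85
position: [0.5368, 0.0465, 0.0613]
tool_rot: [0.997, 0.073, -0.001, -0.0]
ft_force: [-6.4, 0.6, 14.0]
gripper_width: 0.0007
grip_force: 7.1
```

arm_command([
  [0,[0,0,-0.01],[0,0,0]],
  [0,[0,0,-0.01],[0,0,0]],
  [0,[0,0,0],[0,0,0]],
  [0,[0.001,0.03,0],[0,0,0]],
  [0,[0,0.03,0],[0,0,0]],
  [0,[0,0,0],[0,0,0]],
  [0,[0,0,0.008],[0,0,0]],
  [0,[0,0,0.006],[0,0,0]],
  [0,[0,0,0.004],[0,0,0]],
  [0,[0,0,0.002],[0,0,0]],
  [0,[0,0,0],[0,0,0]],
  [0,[0,0,0],[0,0,0]],
])

```text
clock: 9.35
position: [0.5465, -0.0129, 0.0613]
tool_rot: [0.997, 0.073, -0.0, 0.0]
ft_force: [-5.8, 0.4, 14.0]
gripper_width: 0.0005
grip_force: 6.9
```

arm_command([
  [0,[0,0,-0.015],[0,0,0]],
  [0,[0,0,-0.03],[0,0,0]],
  [1,[-0.005,0.03,-0.04],[0,0,0]],
  [1,[-0.006,0.03,-0.035],[0,0,0]],
  [1,[-0.005,0.03,-0.02],[0,0,0]],
  [1,[-0.005,0.022,0],[0,0,0]],
  [1,[0,0,0],[0,0,0]],
  [1,[0,0,0],[0,0,0]],
])

```text
clock: 10.35
position: [0.542, -0.1264, 0.1994]
tool_rot: [0.997, 0.073, -0.0, -0.001]
ft_force: [-0.2, 0.1, 0.4]
gripper_width: 0.0525
grip_force: 0.0
```

```bash
python3 - <<'E'
from h import *
import pickle
s=state();c=calibration("wrist");im=camera("wrist");pickle.dump((s,c),open("w2.pkl","wb"))
print(s["position"],np.abs(s["dq"]).max())
for q,z in(("btn_small_top",.063),("btn_mid_top",.063),("btn_big_top",.063),("lock_mouth",.071)):
    for d in find_in("wrist",q)[:1]:
        r=np.array(d["rect"]); print(q,r,round(d["conf"],2),onz(c,r[:2]+r[2:]/2,z))
p=proj(c,[[.5618,-.1239,.071]])[0];print(p)
x,y=int(p[0])-60,int(p[1])-45
print("crop",x,y);save("w2",cv2.resize(im[y:y+90,x:x+120],(800,600),interpolation=cv2.INTER_CUBIC))
E
```

```text
[ 0.542  -0.1264  0.1994] 0.0111805520072382
btn_small_top [ 11.  101.4 321.3 134.1] 0.68 [ 0.5542 -0.0174  0.063 ]
btn_mid_top [ 97.2 164.8  26.7  22.8] 0.85 [0.5377 0.0427 0.063 ]
btn_big_top [151.6 162.5  32.4  30.9] 0.59 [ 0.5442 -0.0141  0.063 ]
lock_mouth [265.3 159.9  27.5  35.8] 0.58 [ 0.5619 -0.123   0.071 ]
[279.9606 178.0649]
crop 219 133
```

View pics/w2.png

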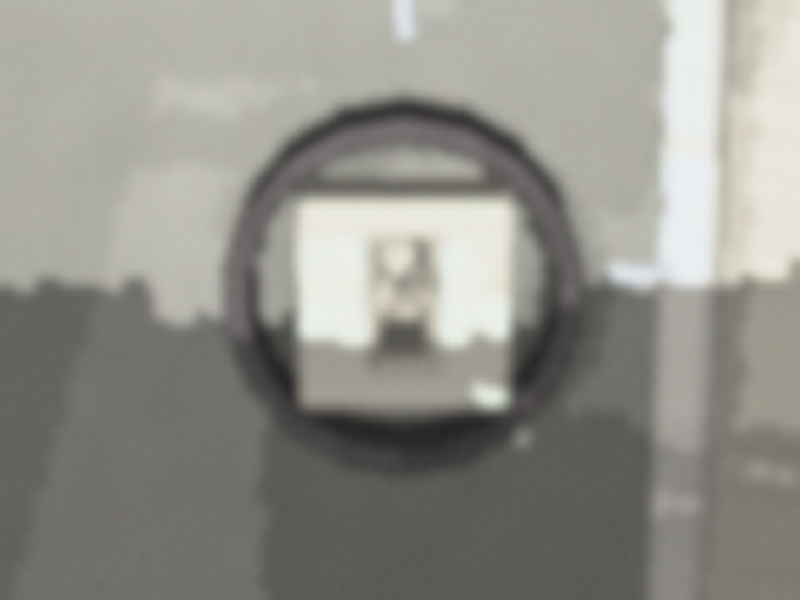

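The plug's square top spans (297..513, 195..410) in the crop, centred at full-image pixel (279.8,178.3), which matches my estimate. The slot runs along tool x. Next is the stand.

arm_command([
  [0.6,[-0.002,-0.025,0],[0,0,0]],
  [0.6,[-0.003,-0.05,0],[0,0,0]],
  [0.6,[-0.003,-0.05,0],[0,0,0]],
  [0.6,[-0.003,-0.05,0],[0,0,0]],
  [0.6,[-0.003,-0.05,0],[0,0,0]],
  [0.6,[-0.003,-0.05,0],[0,0,0]],
  [0.6,[-0.003,-0.05,0],[0,0,0]],
  [0.6,[-0.003,-0.05,0],[0,0,0]],
  [0.6,[-0.003,-0.04,0],[0,0,0]],
  [0.6,[-0.003,-0.02,0],[0,0,0]],
  [0.6,[0,0,0],[0,0,0]],
  [0.6,[0,0,0],[0,0,0]],
])

```text
clock: 12.1
position: [0.4507, 0.2976, 0.1996]
tool_rot: [0.997, 0.072, -0.0, 0.001]
ft_force: [-0.5, -0.4, 0.5]
gripper_width: 0.0521
grip_force: 0.0
```

```bash
python3 - <<'E'
from h import *
import pickle
s=state();c=calibration("wrist");im=camera("wrist");pickle.dump((s,c),open("w3.pkl","wb"))
print(s["position"],np.abs(s["dq"]).max(),s["joint_positions"])
for q,z in(("key_center",.061),("stand_mouth",.032)):
    for d in find_in("wrist",q)[:2]:
        r=np.array(d["rect"]); print(q,r,round(d["conf"],2),onz(c,r[:2]+r[2:]/2,z))
p=proj(c,[[.475,.315,.05]])[0];print(p)
x,y=int(p[0])-80,max(0,int(p[1])-60)
print("crop",x,y);save("w3",cv2.resize(im[y:y+120,x:x+160],(800,600),interpolation=cv2.INTER_CUBIC))
E
```

```text
[0.4507 0.2976 0.1996] 0.01685039920542877 [ 0.1724  0.1854 -0.8896  1.7316  0.1502  1.2962 -2.1768]
key_center [245.5 153.5  27.8  34.1] 0.57 [0.4732 0.3207 0.061 ]
stand_mouth [227.6 130.8  71.3  69.2] 0.82 [0.4741 0.3185 0.032 ]
stand_mouth [416.9  71.3 143.1 142.8] 0.68 [0.5332 0.084  0.032 ]
[265.8343 167.7725]
crop 185 107
```

View pics/w3.png

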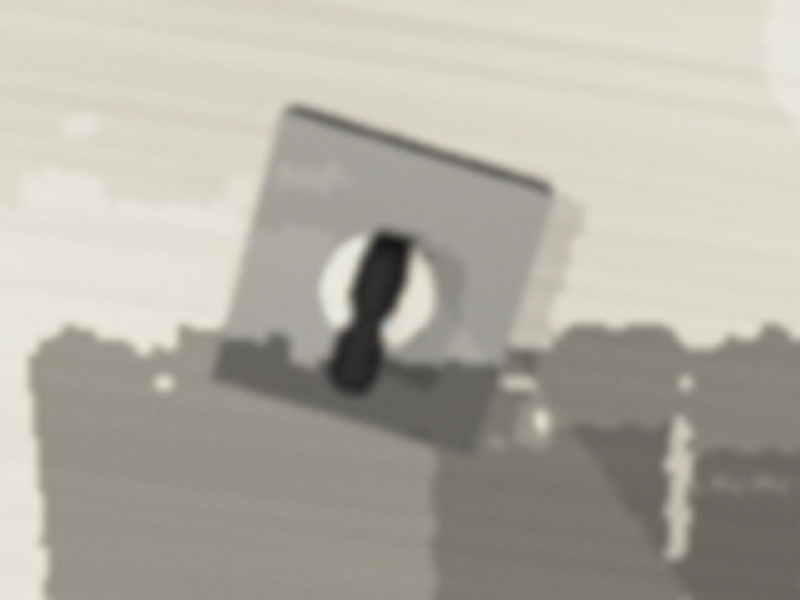

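The stand's top corners in the crop are at (288,105), (552,190), (475,450) and (213,378). The key head runs from (395,235) to (352,390), along the stand's x axis.

```bash
python3 - <<'E'
from h import *
import pickle
s,c=pickle.load(open("w3.pkl","rb"))
P=[onz(c,(185+a/5-.4,107+b/5-.4),.032) for a,b in((288,105),(552,190),(475,450),(213,378))]
m=np.mean(P,0);print(np.array(P),"c",m)
A=[]
for a,b in((1,0),(2,3)): v=P[b]-P[a];A.append(np.arctan2(v[1],v[0]));print(np.degrees(A[-1]),np.linalg.norm(v))
for a,b in((3,0),(2,1)): v=P[b]-P[a];print(np.degrees(np.arctan2(v[1],v[0])),np.linalg.norm(v))
# head top end-points and collar
print("head top", onz(c,(185+353/5,107+362/5),.076), "collar c",onz(c,(185+379/5,107+290/5),.035))
print("centre proj head top crop",(proj(c,[[m[0],m[1],.076]])[0]-[185,107])*5)
to([m[0],m[1],.1],np.mean(A))
E
```

```text
[[0.5103 0.3454 0.032 ]
 [0.5009 0.288  0.032 ]
 [0.4422 0.296  0.032 ]
 [0.4501 0.3552 0.032 ]] c [0.4759 0.3212 0.032 ]
80.70652629613686 0.05810590042262926
82.41349724256094 0.05973532864956189
-9.276775352062504 0.06099991820014863
-7.725841745569552 0.05924270103371539
head top [0.467  0.3226 0.076 ] collar c [0.4747 0.321  0.035 ]
centre proj head top crop [366.3951 316.9245]
shift tool mm [ 27.6285 -20.5043  99.6384] turn z deg 16.570127850490252 cur y ang -81.86986038016086 tilt z [ 0.0002 -0.0008 -1.    ] j7 -2.176984494980455
```

arm_command([
  [0.6,[0.0275,-0.0205,0],[0,0,0]],
  [0.6,[0,0,0.02],[0,0,8.3]],
  [0.6,[0,0,0.03],[0,0,8.3]],
  [0.6,[0,0,0.03],[0,0,0]],
  [0.6,[0,0,0.02],[0,0,0]],
  [0.6,[0,0,0],[0,0,0]],
  [0.6,[0,0,0],[0,0,0]],
])

```text
clock: 13.12
position: [0.4759, 0.3229, 0.1008]
tool_rot: [0.997, -0.073, 0.001, -0.0]
ft_force: [0.4, -0.5, -0.0]
gripper_width: 0.0523
grip_force: 0.0
```

```bash
python3 - <<'E'
from h import *
import pickle
s=state();c=calibration("wrist");im=camera("wrist");pickle.dump((s,c),open("w4.pkl","wb"))
print(s["position"],s["joint_positions"])
to([.4755,.321,.05],np.radians(81.5))
save("w4",im)
print(proj(c,[[.4755,.321,.076],[.4755,.321,.032]]), proj(c,[s["position"]]))
E
```

```text
[0.4759 0.3229 0.1008] [ 0.0391  0.3594 -0.8085  1.7657  0.2845  1.1363 -2.5752]
shift tool mm [-0.3434  2.2052 51.0353] turn z deg 0.14441874999586707 cur y ang -98.35558125000412 tilt z [ 0.0019  0.001  -1.    ] j7 -2.5752704416278216
[[282.6705 238.976 ]
 [282.2391 217.7487]] [[279.6348 255.1541]]
```

View pics/w4.png

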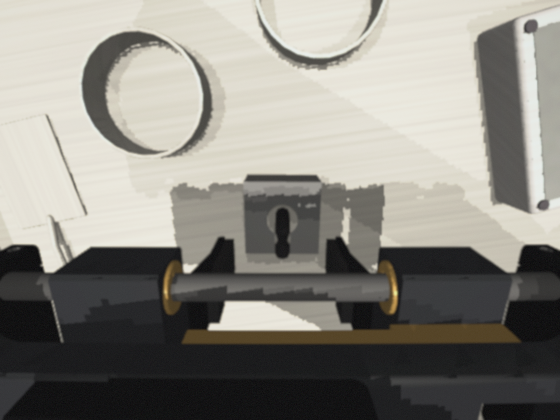

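The key head at column 282 agrees with the projected estimate. The finger gap is centred near column 280, so I'll shift y by +2 mm, descend and grip.

arm_command([
  [0.6,[-0.0003,0.0022,0.01],[0,0,0]],
  [0.6,[0,0,0.02],[0,0,0]],
  [0.6,[0,0,0.015],[0,0,0]],
  [0.6,[0,0,0.006],[0,0,0]],
  [0.3,[0,0,0],[0,0,0]],
  [0.2,[0,0,0],[0,0,0]],
  [0.12,[0,0,0],[0,0,0]],
  [0,[0,0,0],[0,0,0]],
  [0,[0,0,0],[0,0,0]],
  [0,[0,0,0],[0,0,0]],
])

```text
clock: 14.42
position: [0.4747, 0.3205, 0.0489]
tool_rot: [0.997, -0.073, 0.0, -0.0]
ft_force: [0.0, 0.6, 0.6]
gripper_width: 0.0096
grip_force: 30.0
```

arm_command([
  [0,[0,0,-0.006],[0,0,0]],
  [0,[0,0,-0.012],[0,0,0]],
  [0,[0,0,-0.015],[0,0,0]],
  [0,[0,0,-0.02],[0,0,0]],
  [0,[0,0,-0.03],[0,0,0]],
  [0,[0,0,-0.03],[0,0,0]],
  [0,[0,0,-0.02],[0,0,0]],
  [0,[0,0,0],[0,0,0]],
])

```text
clock: 15.42
position: [0.4755, 0.3211, 0.1837]
tool_rot: [0.997, -0.073, 0.002, -0.001]
ft_force: [-0.2, 0.1, -1.0]
gripper_width: 0.0092
grip_force: 30.0
```

```bash
python3 - <<'E'
from h import *
s=state();print(s["position"],s["gripper_width"],s["ft_force"],s["joint_positions"])
to([.5618,-.1238,.18],np.radians(98.35))
E
```

```text
[0.4755 0.3211 0.1837] 0.009162494419739054 [-0.2116  0.1098 -1.0377] [ 0.0722  0.2725 -0.8315  1.6784  0.2104  1.28   -2.5176]
shift tool mm [150.0378 427.6341   3.4167] turn z deg -16.702193284418048 cur y ang -98.35219328441806 tilt z [ 0.0033  0.0013 -1.    ] j7 -2.5176433991113814
```

arm_command([
  [0,[0.007,0.02,0],[0,0,0]],
  [0,[0.015,0.043,0],[0,0,0]],
  [0,[0.015,0.043,0],[0,0,0]],
  [0,[0.015,0.043,0],[0,0,0]],
  [0,[0.015,0.043,0],[0,0,0]],
  [0,[0.015,0.043,0],[0,0,0]],
  [0,[0.015,0.043,0],[0,0,0]],
  [0,[0.015,0.043,0],[0,0,0]],
  [0,[0.015,0.043,0],[0,0,0]],
  [0,[0.015,0.043,0],[0,0,0]],
  [0,[0.008,0.02,0],[0,0,0]],
  [0,[0,0,0],[0,0,0]],
])

```text
clock: 16.92
position: [0.5606, -0.1246, 0.1807]
tool_rot: [0.997, -0.074, -0.001, -0.0]
ft_force: [0.2, -0.1, -0.7]
gripper_width: 0.0097
grip_force: 30.0
```

arm_command([
  [0,[0,0,0],[0,0,-9.8]],
  [0,[0,0,0],[0,0,-9.8]],
  [0,[0,0,0],[0,0,-9.8]],
  [0,[0,0,0],[0,0,-9.8]],
  [0,[0,0,0],[0,0,-9.8]],
  [0,[0,0,0],[0,0,-9.8]],
  [0,[0,0,0],[0,0,-9.8]],
  [0,[0,0,0],[0,0,-9.8]],
  [0,[0,0,0],[0,0,-9.8]],
  [0,[0,0,0],[0,0,-9.8]],
  [0,[0,0,0],[0,0,-9.8]],
  [0,[0,0,0],[0,0,-9.8]],
  [0,[0,0,0],[0,0,-9.8]],
  [0,[0,0,0],[0,0,-9.8]],
  [0,[0,0,0],[0,0,-9.8]],
  [0,[0,0,0],[0,0,-9.8]],
  [0,[0,0,0],[0,0,-9.8]],
  [0,[0,0,0],[0,0,-9.8]],
  [0,[0,0,0],[0,0,-9.8]],
  [0,[0,0,0],[0,0,-9.8]],
])

```text
clock: 19.42
position: [0.5609, -0.1202, 0.1819]
tool_rot: [-0.072, 0.997, 0.0, -0.0]
ft_force: [0.3, -1.1, 0.2]
gripper_width: 0.01
grip_force: 30.0
```

```bash
python3 - <<'E'
from h import *
import pickle
s=state();c=calibration("wrist");im=camera("wrist");pickle.dump((s,c),open("w5.pkl","wb"))
print(s["position"],s["gripper_width"],s["ft_force"],s["joint_positions"])
to([.5618,-.1238,.13],np.radians(98.35))
R=Ro.from_quat(s["tool_rot"]).as_matrix();tip=s["position"]+R@[0,0,.043-.004+.0]
print(proj(c,[[.5618,-.1238,.071],tip,s["position"]]))
save("w5",im)
for q in("lock_mouth","key_tip"):
    for d in find_in("wrist",q)[:2]: print(q,np.array(d["rect"]),d["conf"])
E
```

```text
[ 0.5609 -0.1202  0.1819] 0.009965157756829213 [ 0.2927 -1.0955  0.1948] [ 1.0245  0.3398 -1.0314  1.6735  0.3005  1.3008  1.6512]
shift tool mm [-0.379  -3.5655 51.7809] turn z deg 0.1530308314254912 cur y ang 98.50303083142549 tilt z [-0.0003  0.0009 -1.    ] j7 1.6559043676163452
[[276.023  201.1958]
 [280.2447 227.8572]
 [280.3892 251.3752]]
lock_mouth [262.8 184.1  26.6  36.8] 0.73
key_tip [265.6 221.4  33.1  50.5] 0.57
```

View pics/w5.png

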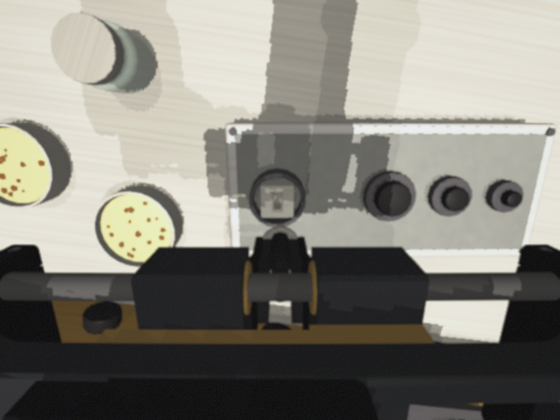

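The lock plug at (277,201) matches the projection at (276,201). The key hangs below the fingers near (280,232), and the tool is 3.6 mm off in y.

arm_command([
  [0,[0.0002,-0.0036,0.01],[0,0,0.1]],
  [0,[0,0,0.025],[0,0,0]],
  [0,[0,0,0.02],[0,0,0]],
  [0,[0,0,0.01],[0,0,0]],
  [0,[0,0,0],[0,0,0]],
  [0,[0,0,0],[0,0,0]],
])

```text
clock: 20.32
position: [0.5619, -0.1273, 0.1174]
tool_rot: [-0.066, 0.998, -0.0, 0.001]
ft_force: [-0.2, -0.5, -0.6]
gripper_width: 0.01
grip_force: 30.0
```

```bash
python3 - <<'E'
from h import *
import pickle
s=state();c=calibration("wrist");im=camera("wrist");pickle.dump((s,c),open("w6.pkl","wb"))
print(s["position"],s["gripper_width"],s["ft_force"],np.abs(s["dq"]).max())
to([.5618,-.1238,.088],np.radians(98.35))
R=Ro.from_quat(s["tool_rot"]).as_matrix();tip=s["position"]+R@[0,0,.039]
p=proj(c,[[.5618,-.1238,.071],tip,s["position"]])
x,y=int(p[0][0])-48,int(p[0][1])-48
print((p-[x,y])*8.33)
save("w6",cv2.resize(im[y:y+72,x:x+96],(800,600),interpolation=cv2.INTER_CUBIC))
E
```

```text
[ 0.5619 -0.1273  0.1174] 0.010016766039519622 [-0.1713 -0.5329 -0.5943] 0.005788162017984595
shift tool mm [-0.2623  3.6253 29.5774] turn z deg -0.7957457195063097 cur y ang 97.5542542804937 tilt z [ 0.0014 -0.0005 -1.    ] j7 1.605525511336679
[[400.3732 405.2493]
 [359.7486 432.1945]
 [360.8521 628.1243]]
```

View pics/w6.png

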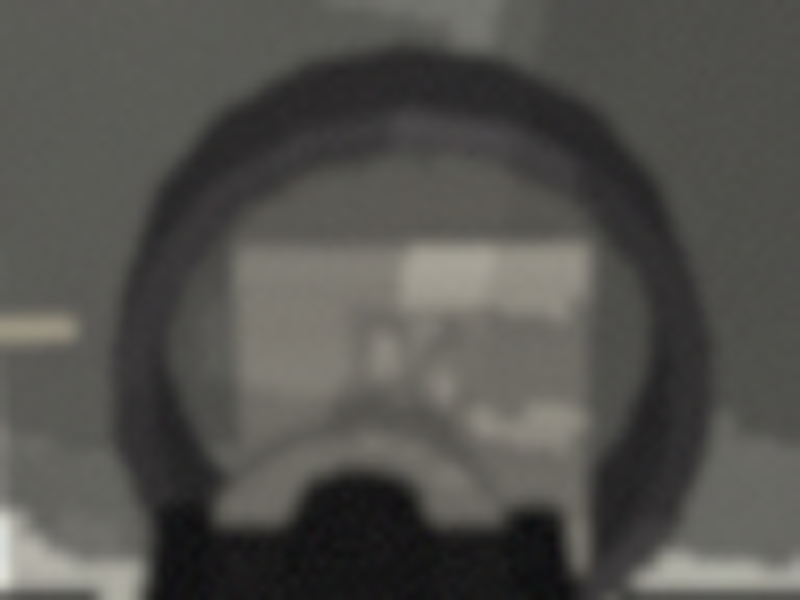

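The plug spans columns 235–592 in the crop, centred at 413. The key collar is centred at 360, so the key must go about 4.4 mm along +y, and there is a 0.8° yaw to correct.

arm_command([
  [0,[-0.0002,0.0022,0],[0,0,-0.8]],
  [0,[0,0.0022,0],[0,0,0]],
  [0,[0,0,0.004],[0,0,0]],
  [0,[0,0,0.003],[0,0,0]],
  [0,[0,0,0.003],[0,0,0]],
  [0,[0,0,0.0025],[0,0,0]],
  [0,[0,0,0],[0,0,0]],
  [0,[0,0,0],[0,0,0]],
])

```text
clock: 21.38
position: [0.5609, -0.123, 0.1043]
tool_rot: [-0.073, 0.997, -0.0, -0.0]
ft_force: [0.3, 0.6, -1.4]
gripper_width: 0.0097
grip_force: 30.0
```

```bash
python3 - <<'E'
from h import *
s=state();print(s["position"],s["gripper_width"],s["ft_force"],s["ft_torque"],np.abs(s["dq"]).max())
to([.5618,-.1238,.088],np.radians(98.35))
E
```

```text
[ 0.5609 -0.123   0.1043] 0.009738778057271701 [ 0.3456  0.5882 -1.4358] [ 0.0962 -0.0624  0.0104] 0.0017597802539718135
shift tool mm [-0.7852 -0.9071 16.2604] turn z deg 0.00708857273693286 cur y ang 98.35708857273694 tilt z [-0.0001 -0.     -1.    ] j7 1.6021267134053923
```

arm_command([
  [0,[0,0,0.002],[0,0,0]],
  [0,[0,0,0.002],[0,0,0]],
  [0,[0,0.0012,0.001],[0,0,0]],
  [0,[0,-0.0024,0.001],[0,0,0]],
  [0,[0,0.0024,0.001],[0,0,0]],
  [0,[0,-0.0024,0.001],[0,0,0]],
  [0,[0,0.0012,0],[0,0,0]],
  [0,[0,0,0],[0,0,0]],
])

```text
clock: 22.38
position: [0.5611, -0.1236, 0.0971]
tool_rot: [-0.073, 0.997, -0.001, 0.0]
ft_force: [-2.0, -2.9, 6.3]
gripper_width: 0.0097
grip_force: 30.0
```

arm_command([
  [0,[0,0.0015,0.001],[0,0,0]],
  [0,[0,-0.003,0.001],[0,0,0]],
  [0,[0,0.003,0.001],[0,0,0]],
  [0,[0,-0.003,0.001],[0,0,0]],
  [0,[0,0.003,0.001],[0,0,0]],
  [0,[0,-0.003,0.001],[0,0,0]],
  [0,[0,0.0015,0],[0,0,0]],
  [0,[0,0,0],[0,0,0]],
])

```text
clock: 23.38
position: [0.561, -0.1224, 0.0905]
tool_rot: [-0.073, 0.997, 0.0, 0.0]
ft_force: [-1.5, 0.4, 4.7]
gripper_width: 0.0099
grip_force: 30.0
```

arm_command([
  [0,[0,0.0015,0.001],[0,0,0]],
  [0,[0,-0.003,0.001],[0,0,0]],
  [0,[0,0.003,0.001],[0,0,0]],
  [0,[0,-0.003,0.001],[0,0,0]],
  [0,[0,0.0015,0],[0,0,0]],
  [0,[0,0,0],[0,0,0]],
  [0,[0,0,0],[0,0,0]],
])

```text
clock: 24.25
position: [0.5611, -0.1222, 0.0877]
tool_rot: [-0.073, 0.997, -0.0, -0.0]
ft_force: [-6.3, 0.9, 15.8]
gripper_width: 0.0097
grip_force: 30.0
```

arm_command([
  [0,[0,0.0015,0.001],[0,0,0]],
  [0,[0,-0.003,0],[0,0,0]],
  [0,[0,0.003,0],[0,0,0]],
  [0,[0,-0.003,0],[0,0,0]],
  [0,[0,0.0015,0],[0,0,0]],
  [0,[0,0,0],[0,0,0]],
  [0,[0,0,0],[0,0,0]],
])

```text
clock: 25.12
position: [0.5612, -0.1222, 0.0877]
tool_rot: [-0.073, 0.997, -0.0, -0.0]
ft_force: [-8.2, 1.2, 19.1]
gripper_width: 0.01
grip_force: 30.0
```

Home: hard stop at 0.0877, against a predicted 0.0879. I'll ease the push and turn clockwise (positive about tool z).

arm_command([
  [0,[0,0,-0.0017],[0,0,0]],
  [0,[0,0,0],[0,0,5]],
  [0,[0,0,0],[0,0,8]],
  [0,[0,0,0],[0,0,8]],
  [0,[0,0,0],[0,0,8]],
  [0,[0,0,0],[0,0,0]],
  [0,[0,0,0],[0,0,0]],
])

```text
clock: 26.0
position: [0.5613, -0.1223, 0.0878]
tool_rot: [0.179, 0.984, 0.0, 0.0]
ft_force: [-3.3, 1.0, 7.9]
gripper_width: 0.0099
grip_force: 30.0
```

```bash
python3 - <<'E'
from h import *
s=state();print(s["position"],s["ft_force"],s["ft_torque"],s["joint_positions"])
to([.5612,-.1222,.0875],np.radians(98.35))
E
```

```text
[ 0.5613 -0.1223  0.0878] [-3.2994  0.9632  7.863 ] [0.329  0.633  0.0149] [ 0.8998  0.3977 -0.8765  1.7767  0.3363  1.1246  1.1251]
shift tool mm [0.1025 0.0632 0.2654] turn z deg -28.953848676600522 cur y ang 69.39615132339948 tilt z [ 0.0005 -0.0001 -1.    ] j7 1.1251435862820198
```

arm_command([
  [0,[0,0,0],[0,0,8]],
  [0,[0,0,0],[0,0,8]],
  [0,[0,0,0],[0,0,8]],
  [0,[0,0,0],[0,0,8]],
  [0,[0,0,0],[0,0,8]],
  [0,[0,0,0],[0,0,8]],
  [0,[0,0,0],[0,0,8]],
  [0,[0,0,0],[0,0,3]],
  [0,[0,0,0],[0,0,0]],
  [0,[0,0,0],[0,0,0]],
])

```text
clock: 27.25
position: [0.5614, -0.1229, 0.0878]
tool_rot: [0.64, 0.768, -0.0, 0.001]
ft_force: [-1.4, -0.1, 8.1]
gripper_width: 0.0098
grip_force: 30.0
```

```bash
python3 - <<'E'
from h import *
s=state();print(s["position"],s["ft_force"],s["ft_torque"],s["joint_positions"][6])
to([.5612,-.1222,.0875],np.radians(98.35))
E
```

```text
[ 0.5614 -0.1229  0.0878] [-1.4178 -0.1059  8.1276] [0.0545 0.5122 0.0666] 0.16403933065236556
shift tool mm [ 0.7645 -0.0703  0.2862] turn z deg -87.96225332275445 cur y ang 10.387746677245568 tilt z [ 0.001  -0.0008 -1.    ] j7 0.16403933065236556
```

arm_command([
  [0,[0,0,0],[0,0,4]],
  [0,[0,0,0],[0,0,3]],
  [0,[0,0,0],[0,0,0]],
  [0,[0,0,0],[0,0,0]],
])

```text
clock: 27.75
position: [0.5614, -0.123, 0.0878]
tool_rot: [0.686, 0.728, 0.0, 0.001]
ft_force: [-3.0, -0.2, 7.8]
gripper_width: 0.0095
grip_force: 30.0
```

```bash
python3 - <<'E'
from h import *
s=state();print(s["position"],s["ft_force"],s["ft_torque"],s["joint_positions"][6],s["gripper_width"])
to([.5612,-.1222,.0875],np.radians(98.35))
E
```

```text
[ 0.5614 -0.123   0.0878] [-3.0153 -0.152   7.7819] [-0.0339  0.5094  0.0861] 0.048645454080229994 0.009470745972380075
shift tool mm [ 0.8478 -0.1395  0.2871] turn z deg 85.03393858391753 cur y ang 3.383938583917519 tilt z [ 0.0009 -0.0009 -1.    ] j7 0.048645454080229994
```

arm_command([
  [0,[0,0,0],[0,0,3]],
  [0,[0,0,0],[0,0,2]],
  [0,[0,0,0],[0,0,0]],
  [0,[0,0,0],[0,0,0]],
])

```text
clock: 28.25
position: [0.5611, -0.1228, 0.0878]
tool_rot: [0.717, 0.697, -0.0, 0.0]
ft_force: [-2.9, 0.3, 8.5]
gripper_width: 0.01
grip_force: 30.0
```

```bash
python3 - <<'E'
from h import *
s=state();print(s["position"],s["ft_force"],s["ft_torque"],s["joint_positions"][6],s["gripper_width"])
to([.5612,-.1222,.0875],np.radians(98.35))
E
```

```text
[ 0.5611 -0.1228  0.0878] [-2.9169  0.2796  8.5077] [0.0542 0.7541 0.0503] -0.033960681222162024 0.00997299761783242
shift tool mm [0.6287 0.087  0.2707] turn z deg 80.0404487348292 cur y ang -1.6095512651708193 tilt z [ 0.0003 -0.0007 -1.    ] j7 -0.033960681222162024
```

arm_command([
  [0,[0,0,0],[0,0,3]],
  [0,[0,0,0],[0,0,0]],
  [0,[0,0,0],[0,0,0]],
  [0,[0,0,0],[0,0,0]],
])

```text
clock: 28.75
position: [0.561, -0.1228, 0.0878]
tool_rot: [0.735, 0.678, -0.0, 0.0]
ft_force: [-3.9, -0.1, 8.9]
gripper_width: 0.01
grip_force: 30.0
```

```bash
python3 - <<'E'
from h import *
T=[]
for i in range(6): camera("wrist"); s=state();T.append(s["ft_torque"][2])
print(np.array(T),s["position"],s["ft_force"],s["joint_positions"][6],s["gripper_width"])
to([.5612,-.1222,.0875],np.radians(98.35))
im=camera("wrist");save("w7",cv2.resize(im[130:280,180:380],(800,600),interpolation=cv2.INTER_CUBIC))
E
```

```text
[0.1893 0.1442 0.2295 0.2453 0.1764 0.2417] [ 0.561  -0.1228  0.0878] [-4.3067  1.1586  9.6673] -0.08327541492362853 0.009929058081775103
shift tool mm [0.5785 0.1757 0.2695] turn z deg 77.06183070971814 cur y ang -4.588169290281868 tilt z [-0.     -0.0006 -1.    ] j7 -0.08327541492362853
```

View pics/w7.png

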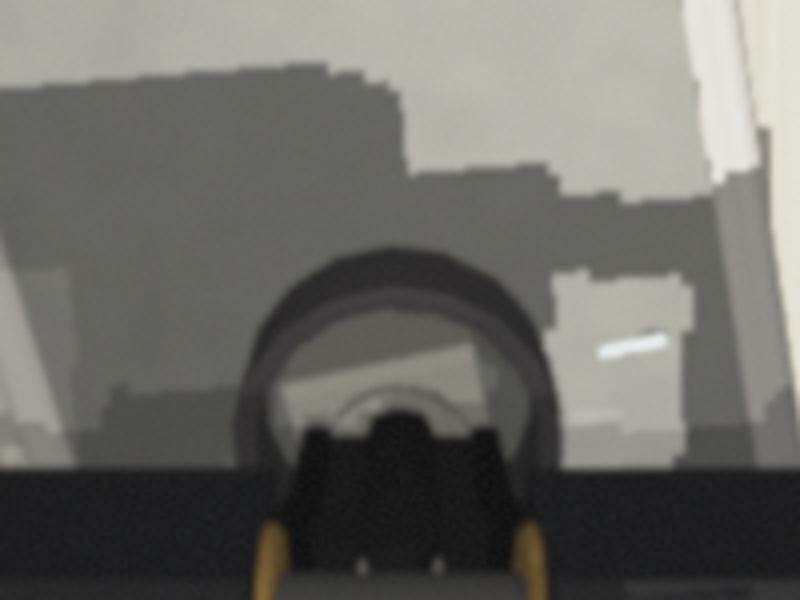

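The plug's edge lines up with the console's edges again, about 11° behind the tool, which matches the play in the slot. The moment has jumped to about 0.2 N m, well above the spring, so the key is on the stop and held there.

```bash
python3 -c "
from workcell import *
print(close_job())"
```

```text
the job is handed in; nothing more can be done
None
```

I pressed the three buttons in order (small, middle, large). The key is pushed fully home, turned a quarter turn clockwise to the stop and held there in the gripper. I handed the job in at about 29 s on the robot's clock; it returned no verdict.

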